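# Clean up after the glue-up: stack the glue cups, hang the brush baskets

### The arm

A 6-joint arm with a two-finger parallel gripper is mounted at the origin on the work surface. World frame = base frame: x ahead of the robot, y to its left, z up, the work surface at z = 0. Lengths are in m, angles in rad, forces in N, time in s.
With the tool pointing down it reaches from about 0.25 to 0.725 m from the base axis. Payload 9.7 kg.
Tool frame: the origin (TCP) lies midway between the tips of the shut fingers; the grasp point (between the pads) lies 19 mm behind it (arm.grip_depth is the distance from the TCP to the grasp point, in m); z points along the fingers, y is the line along which they close (so a half turn about z gives the same grasp; the last joint's range is limited). The gripper opens to 85 mm and grips with 20 to 120 N. Pads are 22 mm wide; open, the fingers measure 114 mm over their backs; the gripper's body (76 mm by 85 mm) begins 54 mm behind the grasp point. The pads swing forward as they close: fully open they stand 13 mm farther back than shut.
Start: joints at [-1.324, 0.087, 0.176, 1.66, 0, 1.571], TCP at [0.134, -0.533, 0.231] pointing down, gripper open.
Joint ranges: [-3.13, 3.13], [-0.85, 1.81], [-1.15, 1.24], [-2.2, 2.28], [-1.44, 1.52], [-3.14, 3.14]. Speed limits (rad/s): [2.22, 2.22, 2.57, 3.14, 3.14, 3.14].

### API

Orientations are given as a rotation vector (axis times angle).
In Python, from bench import arm, camera, order gives the robot as it stands. The module is installed in compiled form; this text tells all that it offers.
- The arm moves only by the tool carry_out, never from a script. Its argument "rows" is a list of rows, each a list of 3 entries, a list of its own where there are three numbers: the closure, from 0 (fully open) to 1 (shut), then the shift along the tool's x, y, z in cm, then the turn, a rotation vector about the tool's x, y, z in rad. A call has 1 to 20 rows; each row is the pose to reach, as a shift and turn from the pose commanded when the call began, along the tool's axes at that moment; what a row does not reach only later rows make up. A row lasts 1/10 s, in which the tool goes at most 50 mm and 8.59 degrees, less where a joint would pass 70% of its speed; a pose out of reach is approached as far as the arm can. A call with a gripper value outside its range is refused whole. The fingers move at their own pace and stop on an object; "grip_force" is the grip in N (left out, the last holds). Time passes only in rows, so rows that repeat a pose let the fingers close. It gives the time, the measured TCP pose, the force, the opening and the grip force at its end, in the units of the state.
- arm.observe(): the state, without advancing time (a new reading comes with each control period).
- camera(name): name is "scene" or "side" or "wrist"; returns a dict with "color" (384x512x3 uint8, blue, green, red), "intrinsics" (3x3 intrinsics, pixels), "k1" (the pictures are not rectified: a ray, as slopes to the right and down, at radius r is drawn at 1 + k1 r^2 times it, then the intrinsics apply), "origin" and "attitude" of the camera in the world; the wrist camera has in their place "mount" (4x4, takes a point from camera to tool coordinates, whose origin is the TCP and whose axes are the flange's). Camera axes: x right, y down, z forward; pixel columns grow to the right and rows downward; lengths in m; the calibration is good to about 2 mm. A picture is of the moment at which its call begins: read the wrist's pose just before it. There is no depth.
- order.sign_off(): hands the job in; it is judged then, once.
The state is a dict: "t": time; "joint_pos": joint angles; "joint_vel": joint speeds; "tau": joint torques, N m; "tcp_pos": TCP position; "ee_rot": TCP orientation; "contact_force": force on the tool from outside, world axes, zero at the start; "moment": the same for the moment, N m; "grip_width": finger opening in m; "grip_force": force on a finger pad.
Only numpy, scipy, OpenCV 4.12 (cv2) and the standard library are available. Lean on these libraries where they do the work, as an engineer would, in place of code of your own. Each camera call takes 0.05 s, during which the arm holds its last target. There are 200 camera calls.

### The job

Clean up after the glue-up. First clear the bench: stack all the glue cups upright in the middle of the black rubber mat, each nested fully into the one below. Only then hang every brush basket in the blue rinse tub, its hook over the rim and the basket inside, clear of the tub's floor. Do not disturb the glue bottle, the hammer or the try square.

Things in the scene. Friction and masses are not known exactly. Their poses are not given: they have to be found in the camera images.
- tub: Blue open rectangular rinse tub, fixed to the bench: 160 mm along its x axis, 250 mm along its y axis, 125 mm high, straight vertical walls 5 mm thick, floor 5 mm thick. Origin at the centre of its underside, on the bench top; z up. At zero yaw its x axis points away from the robot, so its -x wall is the one nearest the robot.
- mat: Round flat black rubber mat, 110 mm across and 4 mm thick, fixed to the bench. Origin at the centre of its underside (bench height).
- grip0 (a point): Centre of the upright wooden grip (16 mm along basket x, 30 along y, 44 high; the basket's top) of steel brush basket 0; None if absent. z up. The box below is 44 (x) by 50 (y) by 60 mm high, its centre 14 mm from here towards +x, its underside 113 mm below here. Stands on the bench at first; 0.22 kg. The two brushes stay in it. Its hook is on its -x side (slot0).
- slot0 (a point): Hook of basket 0, 16.5 mm towards -x and 24 mm below grip0, same axes: point on the underside of its bridge, mid-slot. The slot is 17 mm wide along x, from the back plate to a lip that is 4 mm thick and reaches 26 mm below here; all 50 mm wide along y. Hung, this point is over the tub wall at rim height, basket +x side inwards, leaning up to 0.15 rad. None if absent.
- grip1 (a point): Centre of the upright wooden grip (16 mm along basket x, 30 along y, 44 high; the basket's top) of steel brush basket 1; None if absent. z up. The box below is 44 (x) by 50 (y) by 60 mm high, its centre 14 mm from here towards +x, its underside 113 mm below here. Stands on the bench at first; 0.22 kg. The two brushes stay in it. Its hook is on its -x side (slot1).
- slot1 (a point): Hook of basket 1, 16.5 mm towards -x and 24 mm below grip1, same axes: point on the underside of its bridge, mid-slot. The slot is 17 mm wide along x, from the back plate to a lip that is 4 mm thick and reaches 26 mm below here; all 50 mm wide along y. Hung, this point is over the tub wall at rim height, basket +x side inwards, leaning up to 0.15 rad. None if absent.
- grip2 (a point): Centre of the upright wooden grip (16 mm along basket x, 30 along y, 44 high; the basket's top) of steel brush basket 2; None if absent. z up. The box below is 44 (x) by 50 (y) by 60 mm high, its centre 14 mm from here towards +x, its underside 113 mm below here. Stands on the bench at first; 0.22 kg. The two brushes stay in it. Its hook is on its -x side (slot2).
- slot2 (a point): Hook of basket 2, 16.5 mm towards -x and 24 mm below grip2, same axes: point on the underside of its bridge, mid-slot. The slot is 17 mm wide along x, from the back plate to a lip that is 4 mm thick and reaches 26 mm below here; all 50 mm wide along y. Hung, this point is over the tub wall at rim height, basket +x side inwards, leaning up to 0.15 rad. None if absent.
- cupc0 (a point): Centre, half-way up, of white glue cup 0; None if absent. Round, open, 60 mm high, wall 3 mm, mouth up at first; z is its axis. Lower 32 mm tapers from 43 mm across at the foot to 55; upper 28 mm is a straight collar 66 mm across to grip from above, mouth 60 mm. All alike: nested, the collar's ledge sits on the rim of the cup below, 28 mm above that cup. 0.09 kg.
- cupc1 (a point): Centre, half-way up, of yellow glue cup 1; None if absent. Round, open, 60 mm high, wall 3 mm, mouth up at first; z is its axis. Lower 32 mm tapers from 43 mm across at the foot to 55; upper 28 mm is a straight collar 66 mm across to grip from above, mouth 60 mm. All alike: nested, the collar's ledge sits on the rim of the cup below, 28 mm above that cup. 0.09 kg.
- cupc2 (a point): Centre, half-way up, of orange glue cup 2; None if absent. Round, open, 60 mm high, wall 3 mm, mouth up at first; z is its axis. Lower 32 mm tapers from 43 mm across at the foot to 55; upper 28 mm is a straight collar 66 mm across to grip from above, mouth 60 mm. All alike: nested, the collar's ledge sits on the rim of the cup below, 28 mm above that cup. 0.09 kg.
- cupc3 (a point): Centre, half-way up, of green glue cup 3; None if absent. Round, open, 60 mm high, wall 3 mm, mouth up at first; z is its axis. Lower 32 mm tapers from 43 mm across at the foot to 55; upper 28 mm is a straight collar 66 mm across to grip from above, mouth 60 mm. All alike: nested, the collar's ledge sits on the rim of the cup below, 28 mm above that cup. 0.09 kg.
- cupc4 (a point): Centre, half-way up, of red glue cup 4; None if absent. Round, open, 60 mm high, wall 3 mm, mouth up at first; z is its axis. Lower 32 mm tapers from 43 mm across at the foot to 55; upper 28 mm is a straight collar 66 mm across to grip from above, mouth 60 mm. All alike: nested, the collar's ledge sits on the rim of the cup below, 28 mm above that cup. 0.09 kg.
- gluebottle: White glue bottle standing on the bench, 60 mm across, 170 mm tall; bystander, origin at the centre of its underside.
- mallet: Hammer lying on the bench; bystander, its origin at the middle of its underside, length along its x axis, about 0.3 m.
- trysquare: Try square lying flat on the bench; bystander, origin under its dark wooden stock (110 mm along y); its blade reaches 170 mm towards its x axis.

How it is judged:
By the outcome, as a careful person would: the job done as asked, in the order asked, and still so for the second after the job is handed in, with the robot touching nothing.
Of basket0, basket1, basket2 only 2 to 3 are there at a start; the rules pass over those that are not, and their reading is None.
Of cup0, cup1, cup2, cup3, cup4 only 4 to 5 are there at a start; the rules pass over those that are not, and their reading is None.
At some moment in a run one of basket0, basket1, basket2 may be knocked a few centimetres aside while the robot is not near it.
It also fails if it takes over 210 s, if anything falls off the work surface, if the arm or the gripper's body presses on something with over 40 N, if the wrist force passes 120 N, or if a joint passes its speed limit or range.

## Working session

There is one attempt and no reset: what is moved stays moved. The work goes in short steps, Python scripts to look and compute and a tool call to move; the robot and the scene stay as the last step left them, time stands still between calls to the robot, and variables do not carry over. Pictures are saved under pics/ and viewed, at most 14 in all, crops included, and the job is handed in when it is done.

Besides the shell and the picture viewer there is one more tool, called as name(argument=value, ...) on one line, values as JSON. carry_out: Moves the arm, as the interface text tells. Its arguments: {"type":"object","properties":{"rows":{"type":"array","items":{"type":"array"}},"grip_force":{"type":"number"}},"required":["rows"]}

```bash
mkdir -p pics; cat > h.py <<'E'
import numpy as np, cv2
from scipy.spatial.transform import Rotation as R
from bench import arm, camera, order
def att(c):
    a=np.array(c["attitude"],float)
    return a if a.shape==(3,3) else R.from_rotvec(a).as_matrix() if a.size==3 else R.from_quat(a).as_matrix()
def pose():
    s=arm.observe(); return np.array(s["tcp_pos"]),R.from_rotvec(s["ee_rot"]).as_matrix(),s
def shot(n,f=None):
    p,Rm,s=pose(); c=camera(n)
    if n=="wrist":
        M=np.array(c["mount"]); c["o"]=p+Rm@M[:3,3]; c["A"]=Rm@M[:3,:3]
    else: c["o"]=np.array(c["origin"]); c["A"]=att(c)
    if f: cv2.imwrite("pics/"+f,c["color"])
    return c
def ray(c,u,v):
    K=np.array(c["intrinsics"]); d=np.array([(u-K[0,2])/K[0,0],(v-K[1,2])/K[1,1]]); x=d.copy()
    for _ in range(20): x=d/(1+c["k1"]*(x@x))
    return c["A"]@np.array([x[0],x[1],1])
def at(c,u,v,z):
    r=ray(c,u,v); return c["o"]+r*(z-c["o"][2])/r[2]
def proj(c,P):
    q=c["A"].T@(np.array(P)-c["o"]); x=q[:2]/q[2]; x=x*(1+c["k1"]*(x@x)); K=np.array(c["intrinsics"])
    return np.array([K[0,0]*x[0]+K[0,2],K[1,1]*x[1]+K[1,2]])
def go(target,Rt=None):
    "shift(cm), turn in tool axes"
    p,Rm,s=pose(); d=Rm.T@(np.array(target)-p)*100
    t=R.from_matrix(Rm.T@Rt).as_rotvec() if Rt is not None else np.zeros(3)
    return d.round(2),t.round(3)
E
python3 - <<'E'
from h import *
for n in("scene","side","wrist"):
    c=shot(n,n+"0.png"); print(n,{k:np.array(v).round(4).tolist() for k,v in c.items() if k not in("color",)})
p,Rm,s=pose();print(Rm.round(3),s)
a=[cv2.imread(f"pics/{n}0.png") for n in("scene","side")]
for n,i in zip(("scene","side"),a): cv2.imwrite(f"pics/{n}0b.png",cv2.resize(i,(800,600),interpolation=cv2.INTER_CUBIC))
E
```

```text
scene {'intrinsics': [[436.4241, 0.0, 260.1401], [0.0, 436.4241, 187.6206], [0.0, 0.0, 1.0]], 'k1': -0.0899, 'origin': [0.8753, 0.5148, 1.2978], 'attitude': [-0.7689, -2.8017, 0.734], 'o': [0.8753, 0.5148, 1.2978], 'A': [[-0.8585, 0.4419, -0.2602], [0.5127, 0.7496, -0.4185], [0.0101, -0.4927, -0.8701]]}
side {'intrinsics': [[472.9447, 0.0, 254.454], [0.0, 472.9447, 192.6076], [0.0, 0.0, 1.0]], 'k1': -0.0565, 'origin': [-0.116, 0.6713, 1.0162], 'attitude': [-0.9045, 2.4961, -1.0834], 'o': [-0.116, 0.6713, 1.0162], 'A': [[-0.7674, -0.4366, 0.4696], [-0.6412, 0.5246, -0.5601], [-0.0018, -0.7309, -0.6825]]}
wrist {'intrinsics': [[333.218, 0.0, 254.7952], [0.0, 333.218, 193.204], [0.0, 0.0, 1.0]], 'k1': 0.0306, 'mount': [[-0.0013, -0.9457, -0.3249, 0.084], [1.0, -0.0011, -0.0008, -0.0005], [0.0005, -0.3249, 0.9457, -0.1425], [0.0, 0.0, 0.0, 1.0]], 'o': [0.2157, -0.5123, 0.3731], 'A': [[0.243, -0.9172, -0.3156], [-0.97, -0.2304, -0.0774], [-0.0017, 0.3249, -0.9457]]}
[[ 0.97   0.244 -0.   ]
 [ 0.244 -0.97   0.001]
 [ 0.    -0.001 -1.   ]] {'t': 0.15, 'joint_pos': array([-1.32401488e+00,  8.73035769e-02,  1.75318574e-01,  1.65980577e+00,
        6.83606888e-06,  1.57079217e+00]), 'joint_vel': array([-2.36510869e-04, -2.75277575e-03,  4.00811400e-03, -1.19865130e-03,
        1.40025969e-03, -3.83995914e-05]), 'tau': array([-1.59488136e-03, -5.20762861e+01,  4.65045512e+01,  1.38833706e-02,
       -1.07080757e-04, -5.90724858e-05]), 'tcp_pos': array([ 0.13431455, -0.53316328,  0.23076376]), 'ee_rot': array([-3.11672615e+00, -3.86545391e-01,  1.81540188e-04]), 'contact_force': array([-0.01415551,  1.193703  , -0.27162822]), 'moment': array([0.01709559, 0.01651812, 0.06245709]), 'grip_force': 0.0, 'grip_width': 0.08542938260783665}
```

View pics/scene0b.png

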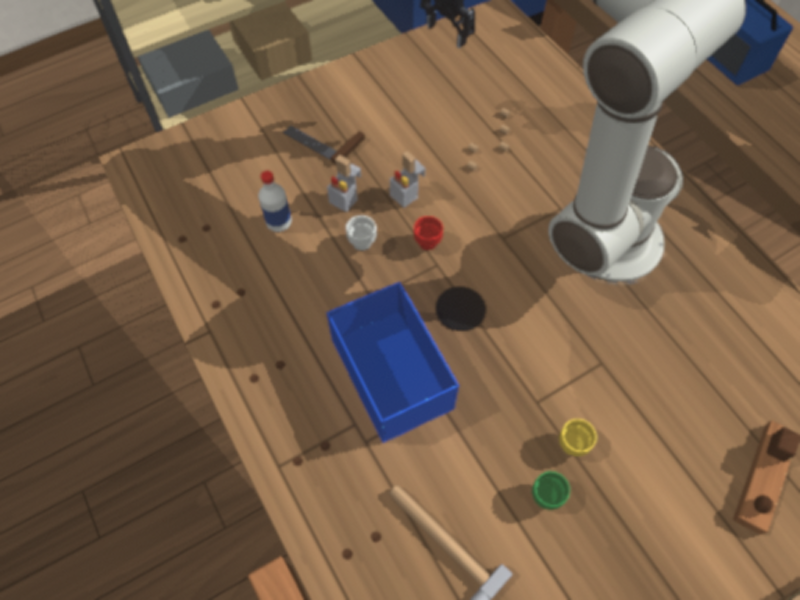

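View pics/side0b.png

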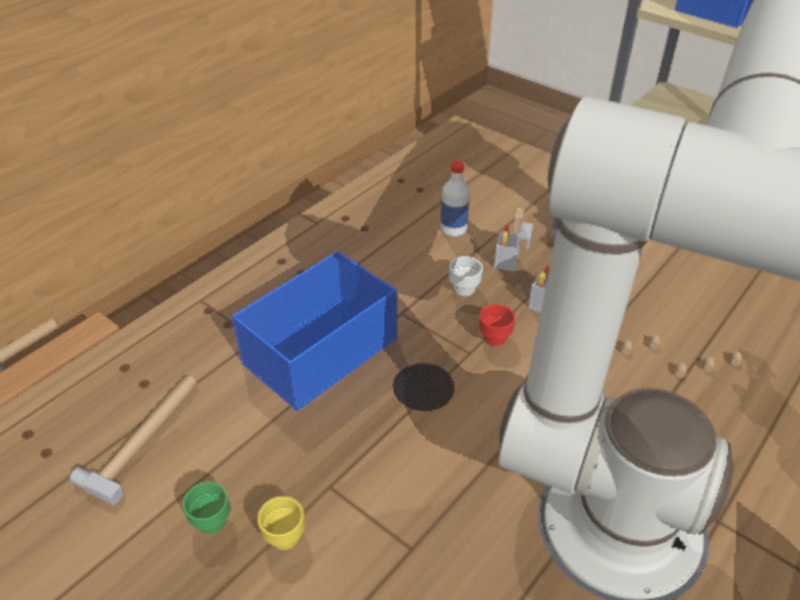

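The scene shows white, red, yellow and green cups, two baskets at about (343,185) and (405,185), the tub, and the mat at (461,309). There's no orange cup. Next I'll compute positions and enlarge the baskets.

```bash
python3 - <<'E'
from h import *
c=shot("scene");s=shot("side")
k=.64
def tri(a,b):
    r1=ray(c,a[0]*k,a[1]*k);r2=ray(s,b[0]*k,b[1]*k)
    x,_,_,_=np.linalg.lstsq(np.c_[r1,-r2],s["o"]-c["o"],rcond=None)
    p=c["o"]+r1*x[0];q=s["o"]+r2*x[1];return ((p+q)/2).round(4),round(np.linalg.norm(p-q),4)
for n,a,b,z in [("white",(361,227),(465,266),.06),("red",(429,228),(497,316),.06),("yellow",(579,431),(282,514),.06),("green",(552,486),(207,498),.06),("mat",(461,309),(424,387),.004),
 ("T1",(330,318),(338,257),.125),("T2",(401,287),(397,297),.125),("T3",(456,380),(293,362),.125),("T4",(385,427),(236,318),.125)]:
    print(n,tri(a,b),at(c,a[0]*k,a[1]*k,z).round(4),at(s,b[0]*k,b[1]*k,z).round(4))
i=cv2.resize(c["color"][88:148,200:290],None,fx=8,fy=8,interpolation=cv2.INTER_CUBIC)
cv2.imwrite("pics/b1.png",i)
E
```

```text
white (array([ 0.5047, -0.2778,  0.0588]), np.float64(0.0023)) [ 0.5056 -0.2757  0.06  ] [ 0.504  -0.2781  0.06  ]
red (array([ 0.3754, -0.2009,  0.0568]), np.float64(0.0033)) [ 0.3775 -0.1972  0.06  ] [ 0.3738 -0.2001  0.06  ]
yellow (array([0.3786, 0.3435, 0.0623]), np.float64(0.0007)) [0.3776 0.3428 0.06  ] [0.3799 0.343  0.06  ]
green (array([0.4838, 0.3987, 0.0614]), np.float64(0.0034)) [0.4838 0.4003 0.06  ] [0.4846 0.3966 0.06  ]
mat (array([ 0.4037, -0.0193, -0.0034]), np.float64(0.0043)) [ 0.4073 -0.0141  0.004 ] [ 0.3999 -0.0168  0.004 ]
T1 (array([ 0.6761, -0.0905,  0.1078]), np.float64(0.0088)) [ 0.6805 -0.077   0.125 ] [ 0.6617 -0.0814  0.125 ]
T2 (array([ 0.5191, -0.0808,  0.1039]), np.float64(0.0065)) [ 0.5268 -0.0669  0.125 ] [ 0.5046 -0.0673  0.125 ]
T3 (array([0.5391, 0.1553, 0.1189]), np.float64(0.003)) [0.5403 0.1556 0.125 ] [0.5347 0.1604 0.125 ]
T4 (array([0.6941, 0.1549, 0.1139]), np.float64(0.0172)) [0.6983 0.1668 0.125 ] [0.6844 0.152  0.125 ]
```

View pics/b1.png

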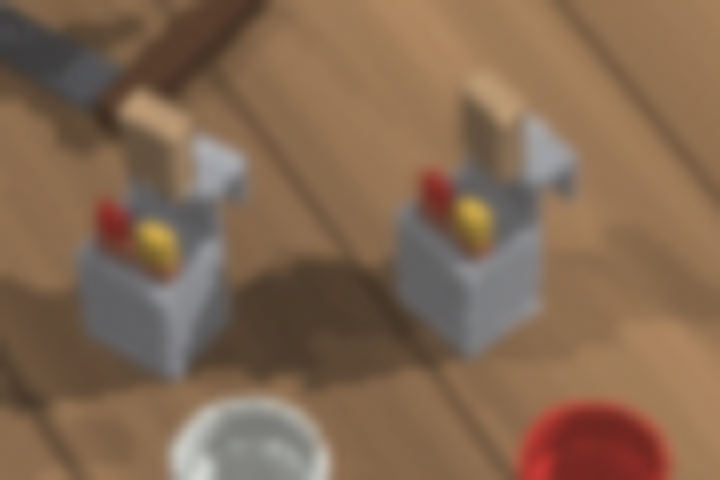

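```bash
python3 - <<'E'
from h import *
print(go([0.46,-0.27,0.26]))
E
```

```text
(array([ 38.01, -17.57,  -2.89]), array([0., 0., 0.]))
```

carry_out(rows=[[0, [4, -2, -0.3], [0, 0, 0]], [0, [8.5, -4, -0.6], [0, 0, 0]], [0, [13, -6, -1], [0, 0, 0]], [0, [17.5, -8, -1.3], [0, 0, 0]], [0, [22, -10, -1.7], [0, 0, 0]], [0, [26.5, -12, -2], [0, 0, 0]], [0, [31, -14, -2.4], [0, 0, 0]], [0, [35, -16, -2.7], [0, 0, 0]], [0, [38, -17.5, -2.9], [0, 0, 0]], [0, [38, -17.5, -2.9], [0, 0, 0]], [0, [38, -17.5, -2.9], [0, 0, 0]], [0, [38, -17.5, -2.9], [0, 0, 0]]])

```text
t: 1.45
tcp_pos: [0.4596, -0.2713, 0.2602]
ee_rot: [-3.118, -0.386, 0.001]
contact_force: [-1.3, -0.2, -0.7]
grip_width: 0.0856
grip_force: 0.0
```

```bash
python3 - <<'E'
from h import *
c=shot("wrist","w1.png"); cv2.imwrite("pics/w1b.png",cv2.resize(c["color"],(800,600)))
p,Rm,s=pose();print(p,s["joint_pos"].round(3),s["t"],s["joint_vel"].round(3))
for P in [(.5047,-.2778,.06),(.3754,-.2,.06)]: print((proj(c,P)/.64).round(0))
E
```

```text
[ 0.45942317 -0.27145652  0.26028171] [-0.534  0.061  0.205  1.715 -0.     2.362] 1.5 [-0.007 -0.003  0.001 -0.001  0.004  0.001]
[426. 191.]
[274. 342.]
```

View pics/w1b.png

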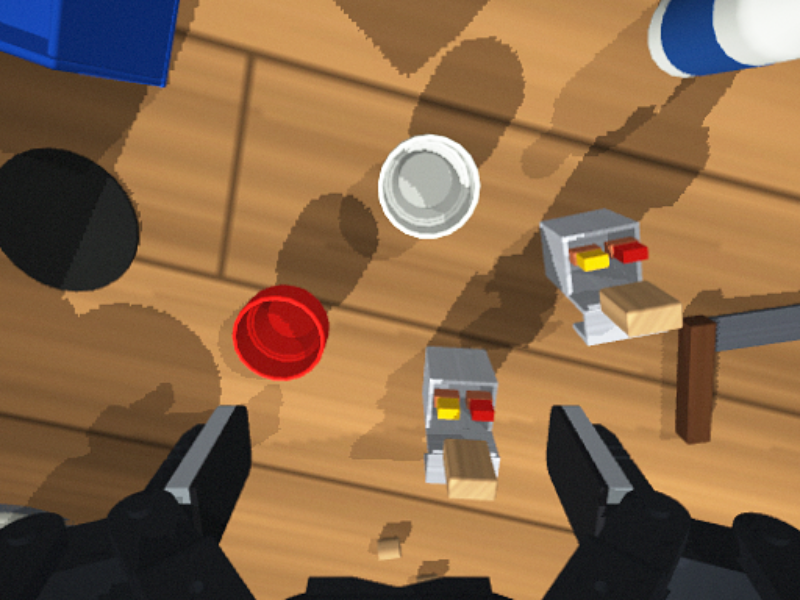

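The wrist view shows the white cup mouth at (429,186) and red at (281,332). Basket grip tops are at (471,489) and (655,322), and the mat centre is at about (66,219).

```bash
python3 - <<'E'
from h import *
c=shot("wrist");k=.64
for n,u,v,z in [("white",429,186,.06),("red",281,332,.06),("mat",66,219,.004),("gB",471,489,.135),("gA",655,322,.135),("B+x l",428,348,0),("B+x r",487,348,0),("A l",545,222,0),("A r",633,210,0)]:
    print(n,at(c,u*k,v*k,z).round(4))
p,Rm,s=pose()
print(go([.505,-.277,.12]))
E
```

```text
white [ 0.508  -0.2791  0.06  ]
red [ 0.3844 -0.2038  0.06  ]
mat [ 0.4113 -0.023   0.004 ]
gB [ 0.3439 -0.3459  0.135 ]
gA [ 0.4742 -0.4119  0.135 ]
B+x l [ 0.3726 -0.3183  0.    ]
B+x r [ 0.3847 -0.3665  0.    ]
A l [ 0.4975 -0.3785  0.    ]
A r [ 0.5222 -0.4405  0.    ]
(array([ 4.3 ,  1.63, 14.03]), array([0., 0., 0.]))
```

carry_out(rows=[[0, [2.5, 1, 3], [0, 0, 0]], [0, [4.4, 1.8, 7], [0, 0, 0]], [0, [4.4, 1.8, 11], [0, 0, 0]], [0, [4.4, 1.8, 15], [0, 0, 0]], [0, [4.4, 1.8, 18], [0, 0, 0]], [0, [4.4, 1.8, 21], [0, 0, 0]], [0, [4.4, 1.8, 23.4], [0, 0, 0]], [0, [4.4, 1.8, 23.4], [0, 0, 0]], [0.3, [4.4, 1.8, 23.4], [0, 0, 0]], [0.5, [4.4, 1.8, 23.4], [0, 0, 0]], [0.5, [4.4, 1.8, 23.4], [0, 0, 0]], [0.5, [4.4, 1.8, 23.4], [0, 0, 0]], [0.5, [4.4, 1.8, 23.4], [0, 0, 0]]], grip_force=30)

```text
t: 2.85
tcp_pos: [0.508, -0.2782, 0.0282]
ee_rot: [3.116, 0.386, 0.003]
contact_force: [-2.4, -0.9, 7.6]
grip_width: 0.0641
grip_force: 34.9
```

```bash
python3 - <<'E'
from h import *
for n,(u,v) in (("scene",(295,198)),("side",(271,248))):
    c=shot(n); hsv=cv2.cvtColor(c["color"],cv2.COLOR_BGR2HSV)
    m=((hsv[...,2]<50)).astype(np.uint8)
    m=cv2.morphologyEx(m,cv2.MORPH_OPEN,np.ones((3,3)))
    _,L,st,ce=cv2.connectedComponentsWithStats(m); l=L[v,u]
    ct=max(cv2.findContours((L==l).astype(np.uint8),0,1)[0],key=len)
    E=np.array([at(c,q[0][0],q[0][1],.004)[:2] for q in ct],np.float32)
    print(n,l,st[l],cv2.minEnclosingCircle(E),cv2.fitEllipse(E))
print(go([.405,-.018,.1]))
E
```

```text
scene 8 [280 185  30  26 633] ((0.4084048569202423, -0.015522293746471405), 0.0516849085688591) ((0.40867850184440613, -0.01627272181212902), (0.09724937379360199, 0.1003309041261673), 65.4145736694336)
side 0 [     0      0    512    384 196455] ((1.178027629852295, -0.8735572099685669), 1.6571826934814453) ((0.9882084131240845, -0.6495423316955566), (2.5114328861236572, 2.8517045974731445), 129.17828369140625)
(array([ -3.62, -27.73,  -7.25]), array([0., 0., 0.]))
```

carry_out(rows=[[0.5, [0, 0, -4], [0, 0, 0]], [0.5, [0, 0, -8], [0, 0, 0]], [0.5, [-0.5, -4, -9], [0, 0, 0]], [0.5, [-1, -8, -9], [0, 0, 0]], [0.5, [-1.5, -12, -9], [0, 0, 0]], [0.5, [-2, -16, -9], [0, 0, 0]], [0.5, [-2.5, -20, -9], [0, 0, 0]], [0.5, [-3, -24, -9], [0, 0, 0]], [0.5, [-3.4, -27, -9], [0, 0, 0]], [0.5, [-3.4, -27.8, -9], [0, 0, 0]], [0.5, [-3.4, -27.8, -9], [0, 0, 0]], [0.5, [-3.4, -27.8, -9], [0, 0, 0]]])

```text
t: 4.15
tcp_pos: [0.4068, -0.0167, 0.1166]
ee_rot: [3.117, 0.387, 0.001]
contact_force: [0.1, -0.4, -0.5]
grip_width: 0.0639
grip_force: 34.3
```

```bash
python3 - <<'E'
from h import *
c=shot("wrist"); cv2.imwrite("pics/w2.png",cv2.resize(c["color"],(800,600)))
print(go([.4065,-.017,.04]),pose()[2]["grip_width"])
print((proj(c,[.4065,-.017,.004])/.64).round(0))
E
```

```text
(array([-0.03, -0.  ,  7.65]), array([0., 0., 0.])) 0.0638592192907578
[400. 296.]
```

View pics/w2.png

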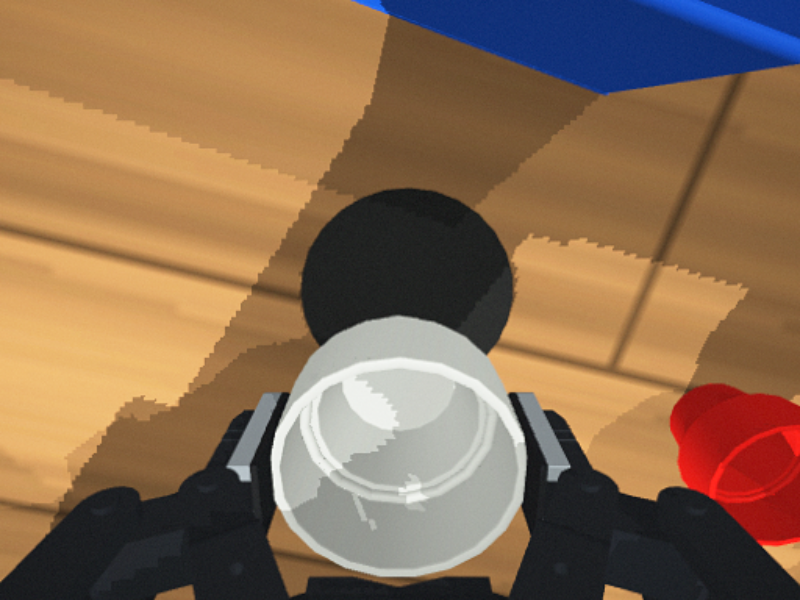

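```bash
python3 - <<'E'
from h import *
c=shot("wrist");k=.64
hit=[at(c,u*k,v*k,.004)[:2] for u,v in [(301,285),(515,280),(408,188),(330,228),(483,222),(312,330),(505,325)]]
from scipy.optimize import least_squares as ls
f=ls(lambda x:[np.hypot(*(h-x[:2]))-.055 for h in hit],[.405,-.018]);print(f.x,f.fun.round(4))
print(go([*f.x,.04]))
# tub near corner: underside corner
print(at(c,603*k,94*k,0),at(c,352*k,0,0))
# cup in hand: rim centre
print(go([*at(c,399*k,468*k,.1506)]))
E
```

```text
[ 0.40629815 -0.02169582] [ 0.0003  0.0003  0.0009 -0.0017 -0.0012 -0.0015 -0.0019]
(array([-0.15,  0.44,  7.63]), array([0., 0., 0.]))
[ 0.52239993 -0.08422598  0.        ] [0.53159061 0.03560035 0.        ]
(array([ 0.36, -0.05, -3.43]), array([0., 0., 0.]))
```

carry_out(rows=[[0.5, [-0.3, 0.4, 3], [0, 0, 0]], [0.5, [-0.3, 0.4, 6], [0, 0, 0]], [0.5, [-0.3, 0.4, 7.5], [0, 0, 0]], [0.5, [-0.3, 0.4, 8.4], [0, 0, 0]], [0.5, [-0.3, 0.4, 8.4], [0, 0, 0]], [0.2, [-0.3, 0.4, 8.4], [0, 0, 0]], [0, [-0.3, 0.4, 8.4], [0, 0, 0]], [0, [-0.3, 0.4, 8.4], [0, 0, 0]], [0, [-0.3, 0.4, 5], [0, 0, 0]], [0, [-0.3, 0.4, 1], [0, 0, 0]], [0, [-0.3, 3, -3], [0, 0, 0]], [0, [-0.3, 7, -7], [0, 0, 0]], [0, [-1, 11, -10], [0, 0, 0]], [0, [-1.5, 13, -12], [0, 0, 0]], [0, [-1.5, 13, -12], [0, 0, 0]], [0, [-1.5, 13, -12], [0, 0, 0]]])

```text
t: 5.85
tcp_pos: [0.4236, -0.1464, 0.2363]
ee_rot: [-3.118, -0.384, -0.001]
contact_force: [-0.4, -0.7, 0.2]
grip_width: 0.0853
grip_force: 0.0
```

```bash
cat >> h.py <<'E'
from scipy.optimize import least_squares as ls
COL={"white":((0,0,150),(180,60,255)),"red":((172,120,60),(8,255,255)),"yellow":((22,110,90),(34,255,255)),"green":((50,90,40),(85,255,255))}
def cupmask(c,col):
    h=cv2.cvtColor(c["color"],cv2.COLOR_BGR2HSV); lo,hi=map(np.array,COL[col])
    if lo[0]>hi[0]: return cv2.inRange(h,lo,np.array([180,*hi[1:]]))|cv2.inRange(h,np.array([0,*lo[1:]]),hi)
    return cv2.inRange(h,lo,hi)
def fitcup(c,col,guess,z0=0.):
    "fit cup xy: compare mask with rendered convex hull of the cup"
    m=cupmask(c,col)
    g0=proj(c,[*guess,z0+.045]); Y,X=np.mgrid[:384,:512]
    w=np.linalg.norm(proj(c,[*guess,z0+.06])-proj(c,[guess[0]+.04,guess[1],z0+.06]))*2
    m[np.hypot(X-g0[0],Y-g0[1])>w]=0
    m=cv2.morphologyEx(m,cv2.MORPH_OPEN,np.ones((3,3)))
    H=cv2.convexHull(np.vstack(cv2.findContours(m,0,1)[0])); M=np.zeros((384,512),np.uint8); cv2.fillConvexPoly(M,H,255)
    def ren(x):
        t=np.linspace(0,2*np.pi,48); P=[]
        for r,z in((.0215,0),(.0275,.032),(.033,.032),(.033,.06)):
            P+=[proj(c,[x[0]+r*np.cos(a),x[1]+r*np.sin(a),z0+z]) for a in t]
        I=np.zeros((384,512),np.uint8); cv2.fillConvexPoly(I,cv2.convexHull((np.array(P)*16).astype(np.int32)),255,shift=4); return I
    from scipy.optimize import minimize
    f=lambda x:(cv2.bitwise_xor(ren(x/1000),M)>0).sum()
    r=minimize(f,np.array(guess)*1000,method="Nelder-Mead",options=dict(initial_simplex=np.array(guess)*1000+[[0,0],[8,0],[0,8]]))
    return (r.x/1000).round(4),r.fun,(M>0).sum()
E
python3 - <<'E'
from h import *
c=shot("wrist","w3.png"); s=shot("scene"); d=shot("side")
print(pose()[0])
print("white",[fitcup(q,"white",(.4063,-.0217),.004) for q in (c,s,d)])
print("red",[fitcup(q,"red",(.38,-.202)) for q in (c,s,d)])
print("yel",[fitcup(q,"yellow",(.379,.343)) for q in (s,d)])
print("gre",[fitcup(q,"green",(.484,.398)) for q in (s,d)])
E
```

```text
[ 0.42315343 -0.1451404   0.23530086]
white [(array([ 0.403 , -0.0211]), np.float64(144.0), np.int64(4186)), (array([ 0.4163, -0.0317]), np.float64(361.0), np.int64(40)), (array([ 0.4052, -0.041 ]), np.float64(350.0), np.int64(242))]
red [(array([ 0.3783, -0.2022]), np.float64(76.0), np.int64(3378)), (array([ 0.3773, -0.2008]), np.float64(18.0), np.int64(359)), (array([ 0.3758, -0.2028]), np.float64(22.0), np.int64(519))]
yel [(array([0.3832, 0.3481]), np.float64(25.0), np.int64(455)), (array([0.3814, 0.3459]), np.float64(19.0), np.int64(836))]
gre [(array([0.4834, 0.402 ]), np.float64(77.0), np.int64(437)), (array([0.4846, 0.4005]), np.float64(81.0), np.int64(753))]
```

carry_out(rows=[[0, [-3, 2.3, 3], [0, 0, 0]], [0, [-5.8, 4.4, 6], [0, 0, 0]], [0, [-5.8, 4.4, 10], [0, 0, 0]], [0, [-5.8, 4.4, 14], [0, 0, 0]], [0, [-5.8, 4.4, 18], [0, 0, 0]], [0, [-5.8, 4.4, 20.9], [0, 0, 0]], [0, [-5.8, 4.4, 20.9], [0, 0, 0]], [0.3, [-5.8, 4.4, 20.9], [0, 0, 0]], [0.5, [-5.8, 4.4, 20.9], [0, 0, 0]], [0.5, [-5.8, 4.4, 20.9], [0, 0, 0]], [0.5, [-5.8, 4.4, 20.9], [0, 0, 0]], [0.5, [-5.8, 4.4, 17], [0, 0, 0]], [0.5, [-5.8, 4.4, 12], [0, 0, 0]], [0.5, [-5.8, 4.4, 9], [0, 0, 0]], [0.5, [-5.8, 4.4, 9], [0, 0, 0]], [0.5, [-5.8, 4.4, 9], [0, 0, 0]]])

```text
t: 7.6
tcp_pos: [0.3784, -0.203, 0.1469]
ee_rot: [3.117, 0.386, 0.002]
contact_force: [0.2, 0.4, -0.7]
grip_width: 0.0653
grip_force: 34.7
```

```bash
python3 - <<'E'
from h import *
c=shot("wrist"); cv2.imwrite("pics/w4.png",cv2.resize(c["color"],(800,600)))
p,_,s=pose();print(p,s["grip_width"])
print(fitcup(c,"red",p[:2],p[2]-.0282))
print(go([.403,-.021,p[2]]))
E
```

```text
[ 0.37784416 -0.20272581  0.14574105] 0.06531976634864146
(array([ 0.3786, -0.203 ]), np.float64(7686.0), np.int64(29185))
(array([  6.88, -17.01,   0.  ]), array([0., 0., 0.]))
```

carry_out(rows=[[0.5, [1.5, -4, 0], [0, 0, 0]], [0.5, [3.2, -8, 0], [0, 0, 0]], [0.5, [4.8, -12, 0], [0, 0, 0]], [0.5, [6.4, -16, 0], [0, 0, 0]], [0.5, [6.9, -17, 0], [0, 0, 0]], [0.5, [6.9, -17, 0], [0, 0, 0]], [0.5, [6.9, -17, 2], [0, 0, 0]], [0.5, [6.9, -17, 4], [0, 0, 0]], [0.5, [6.9, -17, 6], [0, 0, 0]], [0.5, [6.9, -17, 7.5], [0, 0, 0]], [0.5, [6.9, -17, 8.3], [0, 0, 0]], [0.5, [6.9, -17, 8.4], [0, 0, 0]], [0.5, [6.9, -17, 8.4], [0, 0, 0]]])

```text
t: 8.95
tcp_pos: [0.4035, -0.0214, 0.0626]
ee_rot: [3.118, 0.386, 0.0]
contact_force: [0.3, 0.1, -0.7]
grip_width: 0.0657
grip_force: 34.7
```

carry_out(rows=[[0.5, [0, 0, 0.3], [0, 0, 0]], [0.5, [0, 0, 0.3], [0, 0, 0]], [0.2, [0, 0, 0.3], [0, 0, 0]], [0, [0, 0, 0.3], [0, 0, 0]], [0, [0, 0, 0.3], [0, 0, 0]], [0, [0, 0, -4], [0, 0, 0]], [0, [0, 0, -8], [0, 0, 0]], [0, [0, -3, -12], [0, 0, 0]], [0, [1, -7, -14], [0, 0, 0]], [0, [2, -11, -16], [0, 0, 0]], [0, [3, -15, -18], [0, 0, 0]], [0, [4, -19, -18], [0, 0, 0]], [0, [5, -23, -18], [0, 0, 0]], [0, [6, -27, -18], [0, 0, 0]], [0, [7, -31, -18], [0, 0, 0]], [0, [7, -33, -18], [0, 0, 0]], [0, [7, -33, -18], [0, 0, 0]], [0, [7, -33, -18], [0, 0, 0]]])

```text
t: 10.75
tcp_pos: [0.4369, 0.1508, 0.2421]
ee_rot: [-3.068, -0.48, 0.011]
contact_force: [-0.0, -0.4, 0.5]
grip_width: 0.0852
grip_force: 0.0
```

```bash
python3 - <<'E'
from h import *
c=shot("wrist","w5.png"); s=shot("scene"); d=shot("side")
p,_,_=pose();print(p)
print("red",[fitcup(q,"red",(.403,-.021),.032) for q in (s,d)])
y=fitcup(c,"yellow",(.382,.347));print("yel",y)
g=fitcup(c,"green",(.484,.401));print("gre",g)
print(go([*y[0],.026]),go([*g[0],.026]))
E
```

```text
[0.43666771 0.15096273 0.24231681]
red [(array([ 0.4008, -0.0199]), np.float64(53.0), np.int64(367)), (array([ 0.4056, -0.025 ]), np.float64(104.0), np.int64(518))]
yel (array([0.3831, 0.3463]), np.float64(88.0), np.int64(4311))
gre (array([0.4881, 0.4024]), np.float64(30.0), np.int64(4323))
(array([  0.9 , -19.42,  22.37]), array([0., 0., 0.])) (array([ 12.62, -21.55,  22.43]), array([0., 0., 0.]))
```

```bash
python3 - <<'E'
from h import *
s=shot("scene");k=.64
for u,v in [(395,490),(440,540),(480,580),(510,570),(470,598)]: print(at(s,u*k,v*k,.02).round(3))
def down(yaw):
    x=np.array([np.cos(yaw),np.sin(yaw),0]);z=np.array([0,0,-1]);return np.c_[x,np.cross(z,x),z]
print(pose()[2]["joint_pos"])
print(go([.383,.3465,.2],down(1.3)),go([.383,.3465,.026],down(1.3)))
E
cat >>h.py <<'E'
def down(yaw):
    x=np.array([np.cos(yaw),np.sin(yaw),0]);z=np.array([0,0,-1]);return np.c_[x,np.cross(z,x),z]
E
```

```text
[0.728 0.251 0.02 ]
[0.704 0.371 0.02 ]
[0.68  0.466 0.02 ]
[0.625 0.48  0.02 ]
[0.711 0.482 0.02 ]
[ 0.31006832 -0.11715423 -0.00436357  1.68479603  0.03715801  3.14056574]
(array([  0.89, -20.08,   4.99]), array([-0.035, -0.017, -0.989])) (array([  0.91, -19.43,  22.37]), array([-0.035, -0.017, -0.989]))
```

carry_out(rows=[[0, [0, 0, 0], [-0.005, -0.002, -0.14]], [0, [0, -1, 0], [-0.01, -0.005, -0.28]], [0, [0, -4, 1], [-0.015, -0.007, -0.42]], [0, [0.2, -7.5, 2], [-0.02, -0.01, -0.56]], [0, [0.5, -11, 3], [-0.025, -0.012, -0.7]], [0, [0.7, -15, 4], [-0.03, -0.015, -0.84]], [0, [0.9, -18, 5], [-0.035, -0.017, -0.98]], [0, [0.9, -20, 5], [-0.035, -0.017, -0.99]], [0, [0.9, -20, 5], [-0.035, -0.017, -0.99]], [0, [0.9, -20, 5], [-0.035, -0.017, -0.99]], [0, [0.9, -20, 5], [-0.035, -0.017, -0.99]]])

```text
t: 12.05
tcp_pos: [0.3837, 0.3452, 0.2001]
ee_rot: [2.5, 1.901, 0.001]
contact_force: [-0.0, 0.5, -0.8]
grip_width: 0.0854
grip_force: 0.0
```

```bash
python3 - <<'E'
from h import *
c=shot("wrist","w6.png")
p,Rm,s=pose();print(p,Rm.round(3),s["joint_pos"].round(2))
y=fitcup(c,"yellow",(.383,.3465));print("yel",y)
print(go([*y[0],.026],down(1.3)))
E
```

```text
[0.38375869 0.34507916 0.20012123] [[ 0.268  0.964  0.001]
 [ 0.964 -0.268  0.   ]
 [ 0.     0.001 -1.   ]] [ 0.73 -0.    0.02  1.6  -0.    2.57]
yel (array([0.3828, 0.3462]), np.float64(101.0), np.int64(4517))
(array([ 0.08, -0.14, 17.41]), array([ 0.001, -0.   , -0.   ]))
```

carry_out(rows=[[0, [0.1, -0.1, 4], [0, 0, 0]], [0, [0.1, -0.1, 8], [0, 0, 0]], [0, [0.1, -0.1, 12], [0, 0, 0]], [0, [0.1, -0.1, 15], [0, 0, 0]], [0, [0.1, -0.1, 17.4], [0, 0, 0]], [0, [0.1, -0.1, 17.4], [0, 0, 0]], [0.3, [0.1, -0.1, 17.4], [0, 0, 0]], [0.5, [0.1, -0.1, 17.4], [0, 0, 0]], [0.5, [0.1, -0.1, 17.4], [0, 0, 0]], [0.5, [0.1, -0.1, 17.4], [0, 0, 0]], [0.5, [0.1, -0.1, 14], [0, 0, 0]], [0.5, [0.1, -0.1, 10], [0, 0, 0]], [0.5, [0.1, -0.1, 6], [0, 0, 0]], [0.5, [0.1, -0.1, 3], [0, 0, 0]], [0.5, [0.1, -0.1, 3], [0, 0, 0]]])

```text
t: 13.6
tcp_pos: [0.3841, 0.3484, 0.1751]
ee_rot: [-2.499, -1.903, -0.013]
contact_force: [0.7, 0.4, -1.4]
grip_width: 0.0652
grip_force: 34.4
```

carry_out(rows=[[0.5, [-4, 1.3, 0], [0, 0, 0]], [0.5, [-8, 2.7, 0], [0, 0, 0]], [0.5, [-12, 4, 0], [0, 0, 0]], [0.5, [-16, 5.4, 0], [0, 0, 0]], [0.5, [-20, 6.7, 0], [0, 0, 0]], [0.5, [-24, 8.1, 0], [0, 0, 0]], [0.5, [-28, 9.4, 0], [0, 0, 0]], [0.5, [-32, 10.7, 0], [0, 0, 0]], [0.5, [-35, 11.7, 0], [0, 0, 0]], [0.5, [-35, 11.7, 0], [0, 0, 0]], [0.5, [-35, 11.7, 0], [0, 0, 0]], [0.5, [-35, 11.7, 0], [0, 0, 0]]])

```text
t: 14.8
tcp_pos: [0.4022, -0.0207, 0.1696]
ee_rot: [-2.499, -1.904, -0.001]
contact_force: [-0.7, -0.2, -1.7]
grip_width: 0.0652
grip_force: 34.3
```

```bash
python3 - <<'E'
from h import *
c=shot("wrist"); cv2.imwrite("pics/w7.png",cv2.resize(c["color"],(800,600)))
p,_,s=pose();print(p,s["grip_width"],s["joint_pos"].round(2))
print(go([.403,-.022,.0882]),(proj(c,[.403,-.022,.092])/.64).round(),(proj(c,[*p[:2],p[2]+.0318])/.64).round())
E
```

```text
[ 0.40227349 -0.0205382   0.16964335] 0.0656690370626333 [-0.05 -0.28 -0.28  1.57  0.    1.79]
(array([-0.12,  0.11,  8.14]), array([0., 0., 0.])) [401. 322.] [399. 475.]
```

View pics/w7.png

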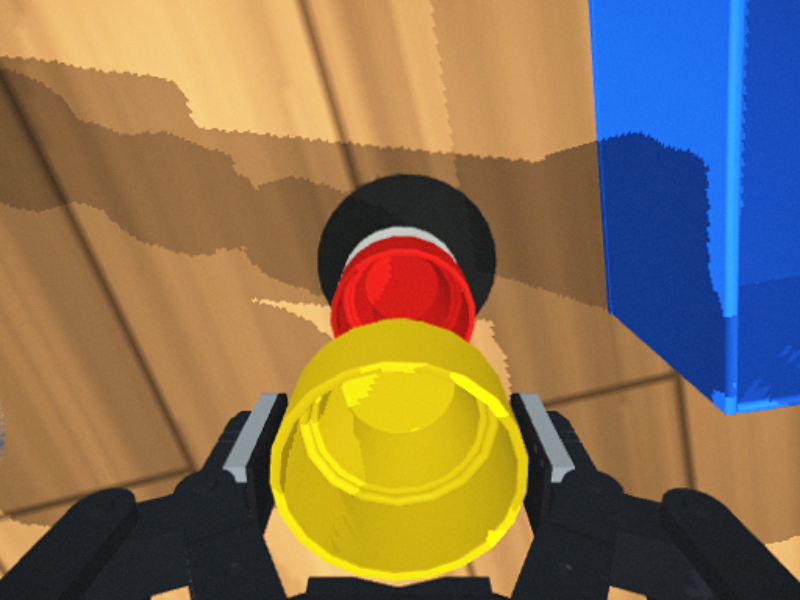

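carry_out(rows=[[0.5, [-0.1, 0.1, 3], [0, 0, 0]], [0.5, [-0.1, 0.1, 5.5], [0, 0, 0]], [0.5, [-0.1, 0.1, 7.2], [0, 0, 0]], [0.5, [-0.1, 0.1, 8.2], [0, 0, 0]], [0.5, [-0.1, 0.1, 8.3], [0, 0, 0]], [0.5, [-0.1, 0.1, 8.3], [0, 0, 0]]])

```text
t: 15.45
tcp_pos: [0.4033, -0.0219, 0.0872]
ee_rot: [2.498, 1.904, 0.002]
contact_force: [-0.2, 1.0, -0.8]
grip_width: 0.0656
grip_force: 33.4
```

carry_out(rows=[[0.2, [0, 0, 0], [0, 0, 0]], [0, [0, 0, 0], [0, 0, 0]], [0, [0, 0, 0], [0, 0, 0]], [0, [0, 0, -4], [0, 0, 0]], [0, [0, 0, -8], [0, 0, 0]], [0, [3, -0.2, -11], [0, 0, 0]], [0, [7, -0.6, -12], [0, 0, 0]], [0, [11, -1, -12], [0, 0, 0]], [0, [15, -1.3, -12], [0, 0, 0]], [0, [19, -1.6, -12], [0, 0, 0]], [0, [23, -2, -12], [0, 0, 0]], [0, [27, -2.3, -12], [0, 0, 0]], [0, [31, -2.6, -12], [0, 0, 0]], [0, [35, -3, -12], [0, 0, 0]], [0, [39, -3.3, -12], [0, 0, 0]], [0, [41, -3.5, -12], [0, 0, 0]], [0, [41, -3.5, -12], [0, 0, 0]], [0, [41, -3.5, -12], [0, 0, 0]]])

```text
t: 17.25
tcp_pos: [0.4783, 0.3818, 0.2063]
ee_rot: [2.499, 1.903, -0.001]
contact_force: [0.9, -0.5, 0.1]
grip_width: 0.0857
grip_force: 0.0
```

```bash
python3 - <<'E'
from h import *
c=shot("wrist","w8.png");s=shot("scene"); d=shot("side")
p,_,_=pose();print(p)
print("yel",[fitcup(q,"yellow",(.403,-.021),.060) for q in (s,d)])
g=fitcup(c,"green",(.488,.402));print("gre",g)
print(go([*g[0],.026],down(1.3)))
E
```

```text
[0.47847587 0.3809883  0.20722437]
yel [(array([ 0.3995, -0.0254]), np.float64(64.0), np.int64(368)), (array([ 0.4016, -0.0264]), np.float64(119.0), np.int64(522))]
gre (array([0.4872, 0.4008]), np.float64(150.0), np.int64(4445))
(array([ 2.14,  0.3 , 18.12]), array([ 0.001, -0.   ,  0.   ]))
```

carry_out(rows=[[0, [2.1, 0.3, 4], [0, 0, 0]], [0, [2.1, 0.3, 8], [0, 0, 0]], [0, [2.1, 0.3, 12], [0, 0, 0]], [0, [2.1, 0.3, 15], [0, 0, 0]], [0, [2.1, 0.3, 18.1], [0, 0, 0]], [0, [2.1, 0.3, 18.1], [0, 0, 0]], [0.3, [2.1, 0.3, 18.1], [0, 0, 0]], [0.5, [2.1, 0.3, 18.1], [0, 0, 0]], [0.5, [2.1, 0.3, 18.1], [0, 0, 0]], [0.5, [2.1, 0.3, 18.1], [0, 0, 0]], [0.5, [2.1, 0.3, 14], [0, 0, 0]], [0.5, [2.1, 0.3, 10], [0, 0, 0]], [0.5, [2.1, 0.3, 6], [0, 0, 0]], [0.5, [2.1, 0.3, 2], [0, 0, 0]], [0.5, [2.1, 0.3, 0.8], [0, 0, 0]], [0.5, [2.1, 0.3, 0.8], [0, 0, 0]]])

```text
t: 19.0
tcp_pos: [0.4876, 0.402, 0.2017]
ee_rot: [2.5, 1.903, 0.008]
contact_force: [-0.1, -0.7, -1.1]
grip_width: 0.0656
grip_force: 34.3
```

carry_out(rows=[[0.5, [-4, 0.3, 0], [0, 0, 0]], [0.5, [-8, 0.6, 0], [0, 0, 0]], [0.5, [-12, 0.9, 0], [0, 0, 0]], [0.5, [-16, 1.2, 0], [0, 0, 0]], [0.5, [-20, 1.5, 0], [0, 0, 0]], [0.5, [-24, 1.8, 0], [0, 0, 0]], [0.5, [-28, 2.1, 0], [0, 0, 0]], [0.5, [-32, 2.4, 0], [0, 0, 0]], [0.5, [-36, 2.7, 0], [0, 0, 0]], [0.5, [-40, 3, 0], [0, 0, 0]], [0.5, [-43, 3.2, 0], [0, 0, 0]], [0.5, [-43, 3.2, 0], [0, 0, 0]], [0.5, [-43, 3.2, 0], [0, 0, 0]], [0.5, [-43, 3.2, 0], [0, 0, 0]]])

```text
t: 20.4
tcp_pos: [0.4031, -0.0211, 0.1979]
ee_rot: [-2.499, -1.903, 0.001]
contact_force: [0.3, -0.3, -0.3]
grip_width: 0.0656
grip_force: 34.3
```

```bash
python3 - <<'E'
from h import *
c=shot("wrist"); cv2.imwrite("pics/w9.png",cv2.resize(c["color"],(800,600)))
p,_,s=pose();print(p,s["grip_width"],s["joint_pos"].round(2))
print(go([.403,-.022,.1152]),(proj(c,[.403,-.022,.12])/.64).round(),(proj(c,[*p[:2],p[2]+.0318])/.64).round())
E
```

```text
[ 0.4032126  -0.02089083  0.19806531] 0.06621259179900815 [-0.05 -0.27 -0.22  1.62  0.    1.79]
(array([-0.11,  0.01,  8.29]), array([0., 0., 0.])) [399. 322.] [399. 475.]
```

View pics/w9.png

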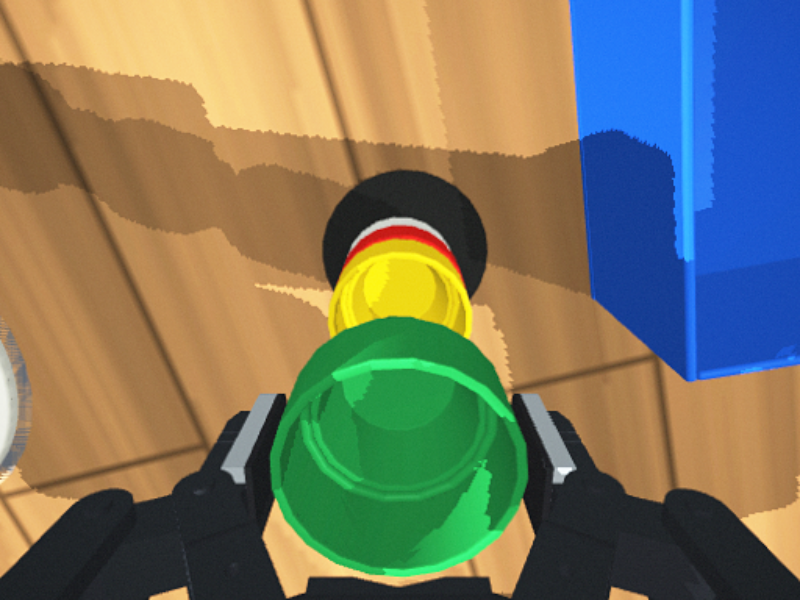

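carry_out(rows=[[0.5, [-0.1, 0, 3], [0, 0, 0]], [0.5, [-0.1, 0, 5.5], [0, 0, 0]], [0.5, [-0.1, 0, 7.2], [0, 0, 0]], [0.5, [-0.1, 0, 8.2], [0, 0, 0]], [0.5, [-0.1, 0, 8.4], [0, 0, 0]], [0.5, [-0.1, 0, 8.4], [0, 0, 0]]])

```text
t: 21.05
tcp_pos: [0.4033, -0.0218, 0.1157]
ee_rot: [2.498, 1.904, 0.002]
contact_force: [-3.1, 0.6, 4.9]
grip_width: 0.066
grip_force: 35.1
```

carry_out(rows=[[0.2, [0, 0, 0], [0, 0, 0]], [0, [0, 0, 0], [0, 0, 0]], [0, [0, 0, 0], [0, 0, 0]], [0, [0, 0, -4], [0, 0, 0]], [0, [0, 0, -8], [0, 0, 0]], [0, [0, 0, -12], [0, 0, 0]], [0, [-3, 0, -14], [0, 0, 0.14]], [0, [-7, 0, -15], [0, 0, 0.28]], [0, [-11, 0, -16], [0, 0, 0.42]], [0, [-15, 1, -16], [0, 0, 0.56]], [0, [-19, 2, -16], [0, 0, 0.7]], [0, [-23, 3, -16], [0, 0, 0.84]], [0, [-26, 3, -16], [0, 0, 0.98]], [0, [-26, 3, -16], [0, 0, 1.05]], [0, [-26, 3, -16], [0, 0, 1.05]], [0, [-26, 3, -16], [0, 0, 1.05]]])

```text
t: 22.65
tcp_pos: [0.3627, -0.281, 0.2747]
ee_rot: [-3.116, -0.398, -0.001]
contact_force: [0.2, 0.5, -1.1]
grip_width: 0.0856
grip_force: 0.0
```

```bash
python3 - <<'E'
from h import *
c=shot("wrist");s=shot("scene","s2.png"); d=shot("side","d2.png")
cv2.imwrite("pics/w10.png",cv2.resize(c["color"],(800,600)))
p,Rm,_=pose();print(p,Rm.round(2).tolist())
print("gre",[fitcup(q,"green",(.403,-.021),.088) for q in (s,d)])
a=cv2.resize(s["color"][160:225,260:330],(640,600));b=cv2.resize(d["color"][185:270,230:310],(564,600))
cv2.imwrite("pics/st.png",cv2.resize(np.hstack([a[:,:],b]),(800,400)))
E
```

```text
[ 0.36291917 -0.28067714  0.2749253 ] [[0.97, 0.25, 0.0], [0.25, -0.97, -0.0], [0.0, 0.0, -1.0]]
gre [(array([ 0.3991, -0.0263]), np.float64(91.0), np.int64(357)), (array([ 0.4021, -0.0237]), np.float64(165.0), np.int64(493))]
```

View pics/st.png

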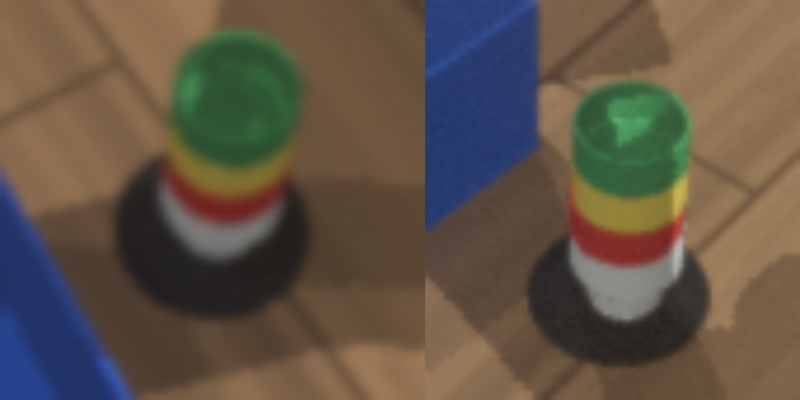

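View pics/w10.png

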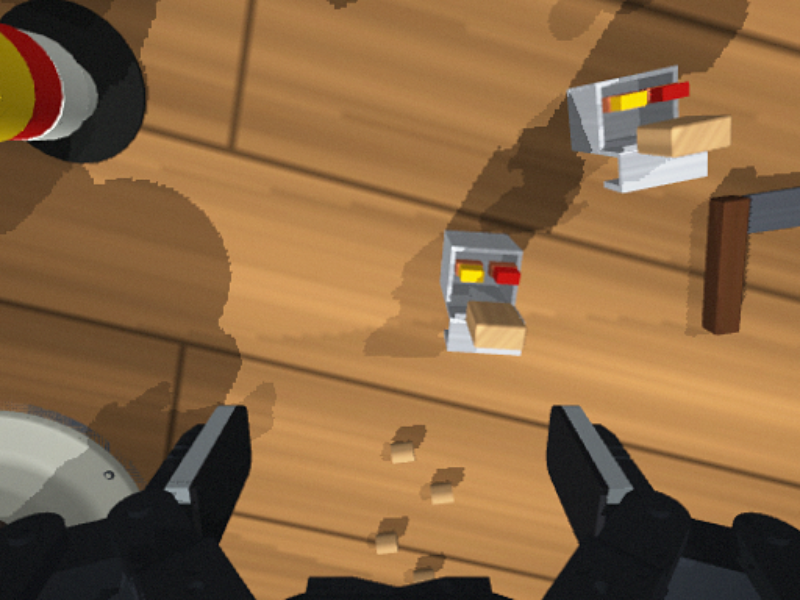

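The stack is nested and on the mat. The baskets are at (485,290) and (655,130); I'll crop those for precise points.

```bash
python3 - <<'E'
from h import *
i=cv2.imread("pics/w10.png")
from h import shot
c=shot("wrist","w11.png")["color"]
a=cv2.resize(c[145:230,275:345],(480,583),interpolation=cv2.INTER_CUBIC)
b=cv2.resize(c[38:125,360:475],(720,545),interpolation=cv2.INTER_CUBIC)
o=np.zeros((600,800,3),np.uint8)
a=cv2.resize(c[145:230,278:338],(300,425),interpolation=cv2.INTER_CUBIC); b=cv2.resize(c[38:125,360:460],(500,435),interpolation=cv2.INTER_CUBIC)
o[:425,:300]=a;o[:435,300:]=b;cv2.imwrite("pics/b2.png",o[:440])
E
```

```text
(no output)
```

View pics/b2.png

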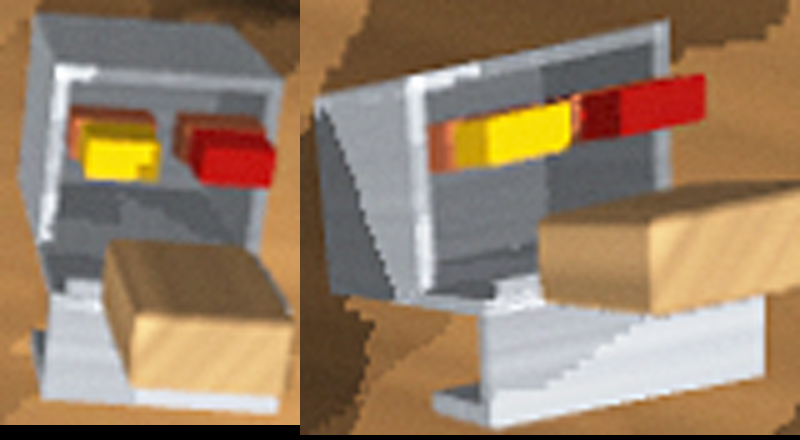

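```bash
cat >>h.py <<'E'
def fitbask(c,obs,g,dz=0.):
    def f(x):
        C,S=np.cos(x[2]),np.sin(x[2]); r=[]
        for (X,Y,Z),px in obs: r+=list(proj(c,[x[0]+(C*X-S*Y)/1e3,x[1]+(S*X+C*Y)/1e3,Z/1e3+dz])-px)
        return r
    s=ls(f,g,loss="soft_l1",x_scale=[.01,.01,.1]); return s.x.round(4),np.array(f(s.x)).reshape(-1,2).round(1).tolist()
E
python3 - <<'E'
from h import *
c=shot("wrist")
a=lambda x,y:np.array([278+x/5,145+y/5])
B=[((8,15,135),a(133,315)),((8,-15,135),a(292,318)),((-8,15,135),a(130,390)),((-8,-15,135),a(288,393)),((-29,25,92),a(42,400)),((-29,-25,92),a(278,412)),((36,25,60),a(58,68)),((36,-25,60),a(282,75)),((36,25,0),a(33,15)),((36,-25,0),a(238,25))]
A=[((8,15,135),(430,82.6)),((-8,15,135),(431,100.4)),((8,-15,135),(467.8,74.9)),((-8,-15,135),(467,96)),((36,25,60),(381.6,54)),((36,-25,60),(433.6,42.4)),((-8,25,60),(385,96)),((36,25,0),(363.6,58)),((-8,25,0),(366.4,96.4)),((-29,25,92),(398.4,123)),((-29,-25,92),(453,112.4))]
print(fitbask(c,B,[.345,-.345,.2]));print(fitbask(c,A,[.47,-.41,.4]))
p,_,s=pose();print(p,s["joint_pos"].round(3),s["t"])
E
```

```text
(array([ 0.3435, -0.3474,  0.2   ]), [[0.6, -0.5], [1.8, 0.5], [-0.5, 0.6], [0.3, 1.6], [0.2, -0.4], [-0.2, -0.5], [-0.7, -0.4], [0.1, 0.5], [-0.3, -0.5], [-1.8, -0.5]])
(array([ 0.4751, -0.4123,  0.4462]), [[0.4, -0.7], [-0.2, 2.0], [2.1, -1.3], [2.4, -1.5], [-0.2, -0.2], [0.3, -0.0], [-0.8, 3.6], [-0.9, -0.5], [-0.6, 0.3], [-0.5, 0.9], [-0.9, 0.8]])
[ 0.36290097 -0.28074073  0.2749234 ] [-0.659 -0.109  0.067  1.747  0.     2.23 ] 22.9
```

```bash
cat >>h.py <<'E'
M=np.array(camera("wrist")["mount"]) if 0 else None
def virt(c,p,yaw):
    Mt=np.array(c["mount"]);D=down(yaw);c=dict(c);c["o"]=np.array(p)+D@Mt[:3,3];c["A"]=D@Mt[:3,:3];return c
E
python3 - <<'E'
from h import *
c=shot("wrist");k=.64
def bp(g,X,Y,Z):
    C,S=np.cos(g[2]),np.sin(g[2]);return [g[0]+(C*X-S*Y)/1e3,g[1]+(S*X+C*Y)/1e3,Z/1e3]
gB=(.3435,-.3474,.2)
for X in (10,14,18,24):
  for z in (60,80,100): print(X,z,[((proj(c,bp(gB,X,y,z))-[278,145])*5).round() for y in(11,-11)])
v=virt(c,[.4032,-.0209,.198],1.3)
for n,u,w,z in [("bot0",592,297,0),("bot1",570,0,0),("rimc",690,380,.125),("rim1",681,0,.125),("rimx",800,368,.125)]: print(n,at(v,u*k,w*k,z).round(4))
v=virt(c,[.4022,-.0205,.1696],1.3)
for n,u,w,z in [("bot0",610,312,0),("bot1",588,0,0),("rimc",731,413,.125),("rim1",729,0,.125)]: print(n,at(v,u*k,w*k,z).round(4))
E
```

```text
10 60 [array([107., 183.]), array([205., 188.])]
10 80 [array([119., 210.]), array([222., 215.])]
10 100 [array([132., 241.]), array([241., 246.])]
14 60 [array([108., 166.]), array([207., 170.])]
14 80 [array([120., 192.]), array([224., 197.])]
14 100 [array([134., 222.]), array([243., 227.])]
18 60 [array([110., 148.]), array([209., 153.])]
18 80 [array([122., 174.]), array([226., 179.])]
18 100 [array([136., 203.]), array([246., 208.])]
24 60 [array([113., 122.]), array([212., 127.])]
24 80 [array([125., 147.]), array([230., 152.])]
24 100 [array([139., 174.]), array([249., 179.])]
bot0 [ 0.5228 -0.0848  0.    ]
bot1 [0.537  0.0965 0.    ]
rimc [ 0.5234 -0.0832  0.125 ]
rim1 [0.5339 0.072  0.125 ]
rimx [ 0.5706 -0.0898  0.125 ]
bot0 [ 0.523  -0.0853  0.    ]
bot1 [0.5356 0.0913 0.    ]
rimc [ 0.5236 -0.0832  0.125 ]
rim1 [0.5327 0.0667 0.125 ]
```

```bash
cat >>h.py <<'E'
def moved(ref="s2.png",cam="scene",pts=((.35,-.34,.06),(.485,-.408,.06))):
    c=shot(cam); r=cv2.imread("pics/"+ref)
    D=cv2.absdiff(cv2.GaussianBlur(c["color"],(3,3),0),cv2.GaussianBlur(r,(3,3),0)).max(2)
    for P in pts:
        u,v=proj(c,P).astype(int); w=D[v-18:v+18,u-14:u+14]; print(P,"mean diff",w.mean().round(1),"frac>40",(w>40).mean().round(3))
E
python3 - <<'E'
from h import *
moved()
yB=.2+np.pi/2
print(go([.3435,-.3474,.19],down(yB)),go([.3435,-.3474,.102],down(yB)))
E
```

```text
(0.35, -0.34, 0.06) mean diff 0.4 frac>40 0.0
(0.485, -0.408, 0.06) mean diff 0.5 frac>40 0.0
(array([-3.54,  5.96,  8.49]), array([ 1.000e-03, -0.000e+00, -1.518e+00])) (array([-3.54,  5.95, 17.29]), array([ 1.000e-03, -0.000e+00, -1.518e+00]))
```

carry_out(rows=[[0, [-1, 1.5, 0], [0, 0, -0.14]], [0, [-2, 3, 0], [0, 0, -0.28]], [0, [-3, 4.5, 0], [0, 0, -0.42]], [0, [-3.5, 6, 0], [0, 0, -0.56]], [0, [-3.5, 6, 0], [0, 0, -0.7]], [0, [-3.5, 6, 0], [0, 0, -0.84]], [0, [-3.5, 6, 0], [0, 0, -0.98]], [0, [-3.5, 6, 1], [0, 0, -1.12]], [0, [-3.5, 6, 2], [0, 0, -1.26]], [0, [-3.5, 6, 4], [0, 0, -1.4]], [0, [-3.5, 6, 6], [0, 0, -1.52]], [0, [-3.5, 6, 8], [0, 0, -1.52]], [0, [-3.5, 6, 8], [0, 0, -1.52]], [0, [-3.5, 6, 8], [0, 0, -1.52]]])

```text
t: 24.4
tcp_pos: [0.3437, -0.3479, 0.1953]
ee_rot: [1.988, 2.432, 0.0]
contact_force: [-0.5, -0.4, 0.1]
grip_width: 0.0856
grip_force: 0.0
```

```bash
python3 - <<'E'
from h import *
c=shot("wrist","w12.png"); cv2.imwrite("pics/w12b.png",cv2.resize(c["color"],(800,600)))
print(pose()[0],go([.3435,-.3474,.102],down(.2+np.pi/2)))
def bp(g,X,Y,Z):
    C,S=np.cos(g[2]),np.sin(g[2]);return [g[0]+(C*X-S*Y)/1e3,g[1]+(S*X+C*Y)/1e3,Z/1e3]
for X,Y in((8,15),(8,-15),(-8,-15),(-8,15)): print((proj(c,bp((.3435,-.3474,.2),X,Y,135))/.64).round())
E
```

```text
[ 0.34394279 -0.3481397   0.1958359 ] (array([ 0.09, -0.04,  9.38]), array([0.001, 0.001, 0.   ]))
[417. 300.]
[416. 366.]
[379. 366.]
[378. 300.]
```

View pics/w12b.png

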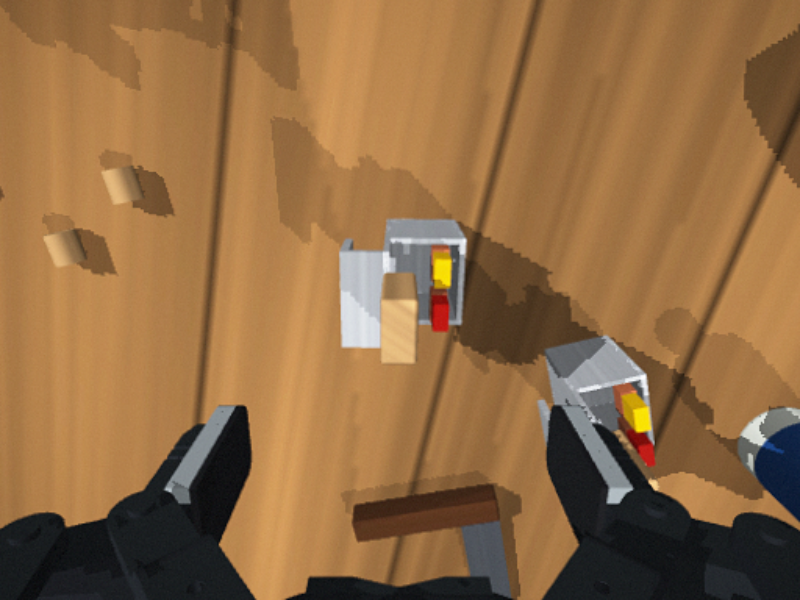

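carry_out(rows=[[0, [0.1, 0, 3], [0, 0, 0]], [0, [0.1, 0, 6], [0, 0, 0]], [0, [0.1, 0, 8], [0, 0, 0]], [0, [0.1, 0, 9.3], [0, 0, 0]], [0, [0.1, 0, 9.3], [0, 0, 0]], [0.5, [0.1, 0, 9.3], [0, 0, 0]], [0.9, [0.1, 0, 9.3], [0, 0, 0]], [0.9, [0.1, 0, 9.3], [0, 0, 0]], [0.9, [0.1, 0, 9.3], [0, 0, 0]], [0.9, [0.1, 0, 9.3], [0, 0, 0]], [0.9, [0.1, 0, 9.3], [0, 0, 0]]], grip_force=60)

```text
t: 25.55
tcp_pos: [0.3438, -0.3473, 0.1023]
ee_rot: [1.987, 2.432, 0.0]
contact_force: [-0.5, -0.3, 4.3]
grip_width: 0.0151
grip_force: 59.4
```

carry_out(rows=[[0.9, [0, 0, -4], [0, 0, 0]], [0.9, [0, 0, -8], [0, 0, 0]], [0.9, [0, 0, -12], [0, 0, 0]], [0.9, [0, 0, -16.5], [0, 0, 0]], [0.9, [2, 1.5, -16.5], [0, 0, 0]], [0.9, [6, 4.5, -16.5], [0, 0, 0.05]], [0.9, [10, 7.5, -16.5], [0, 0, 0.1]], [0.9, [14, 10.5, -16.5], [0, 0, 0.15]], [0.9, [18, 13.5, -16.5], [0, 0, 0.2]], [0.9, [22, 16.5, -16.5], [0, 0, 0.25]], [0.9, [26, 19.5, -16.5], [0, 0, 0.27]], [0.9, [30, 22.5, -16.5], [0, 0, 0.27]], [0.9, [34, 25.5, -16.5], [0, 0, 0.27]], [0.9, [37, 28, -16.5], [0, 0, 0.27]], [0.9, [39.1, 29.5, -16.5], [0, 0, 0.27]], [0.9, [39.1, 29.5, -16.5], [0, 0, 0.27]], [0.9, [39.1, 29.5, -16.5], [0, 0, 0.27]], [0.9, [39.1, 29.5, -16.5], [0, 0, 0.27]]])

```text
t: 27.35
tcp_pos: [0.5544, 0.0942, 0.2668]
ee_rot: [2.298, 2.142, -0.0]
contact_force: [-0.1, -0.4, -2.2]
grip_width: 0.0149
grip_force: 59.3
```

```bash
python3 - <<'E'
from h import *
c=shot("wrist","w13.png"); cv2.imwrite("pics/w13b.png",cv2.resize(c["color"],(800,600)))
p,_,s=pose();print(p,s["joint_pos"].round(2),go([.555,.095,.1383],down(1.5008)))
co=np.array([.5234,-.0835]);d=np.array([.07,.9975]);n=np.array([.9975,-.07])
for S,N in((.25,0),(.25,.005),(.16,0),(.16,.005),(.25,.16)): print(S,N,(proj(c,[*(co+S*d+N*n),.125])/.64).round())
E
```

```text
[0.55440468 0.09399501 0.2669739 ] [ 0.17  0.13  0.3   1.73 -0.    1.81] (array([ 0.11,  0.05, 12.87]), array([ 0.,  0., -0.]))
0.25 0 [363. 150.]
0.25 0.005 [372. 150.]
0.16 0 [367. 312.]
0.16 0.005 [375. 312.]
0.25 0.16 [671. 149.]
```

View pics/w13b.png

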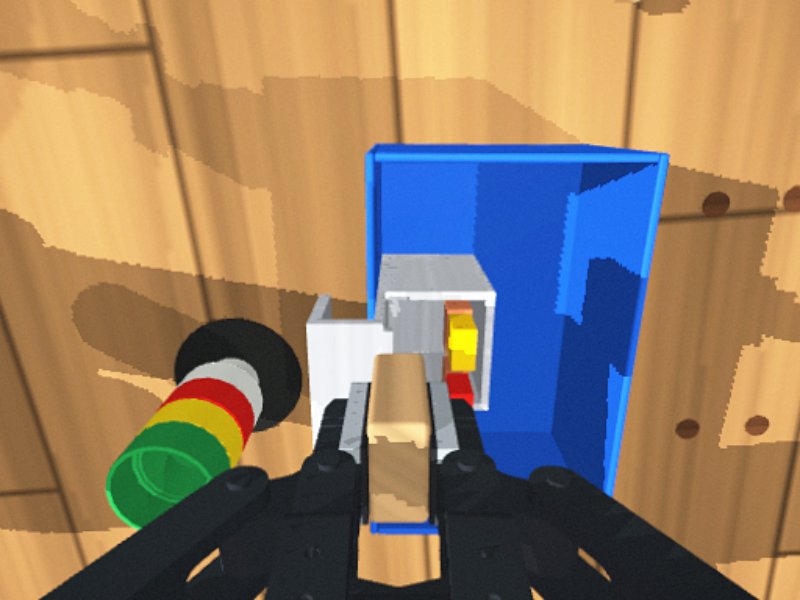

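carry_out(rows=[[0.9, [0.1, 0.2, 2], [0, 0, 0]], [0.9, [0.1, 0.2, 5], [0, 0, 0]], [0.9, [0.1, 0.2, 8], [0, 0, 0]], [0.9, [0.1, 0.2, 10], [0, 0, 0]], [0.9, [0.1, 0.2, 11.5], [0, 0, 0]], [0.9, [0.1, 0.2, 12.5], [0, 0, 0]], [0.9, [0.1, 0.2, 12.8], [0, 0, 0]], [0.9, [0.1, 0.2, 12.8], [0, 0, 0]]])

```text
t: 28.2
tcp_pos: [0.557, 0.0956, 0.1394]
ee_rot: [2.297, 2.142, 0.001]
contact_force: [-0.1, -0.7, -2.2]
grip_width: 0.0153
grip_force: 59.3
```

carry_out(rows=[[0.9, [0, 0, 0.1], [0, 0, 0]], [0.9, [0, 0, 0.1], [0, 0, 0]], [0.7, [0, 0, 0.1], [0, 0, 0]], [0.4, [0, 0, 0.1], [0, 0, 0]], [0.2, [0, 0, 0.1], [0, 0, 0]], [0.2, [0, 0, 0.1], [0, 0, 0]], [0.2, [0, 0, -3], [0, 0, 0]], [0.2, [0, 0, -7], [0, 0, 0]], [0.2, [0, 0, -11], [0, 0, 0]], [0.2, [-3, -0.5, -13], [0, 0, 0]], [0.1, [-7, -1, -13], [0, 0, 0]], [0, [-11, -1.5, -13], [0, 0, 0]], [0, [-15, -2, -13], [0, 0, 0]], [0, [-19, -2.5, -13], [0, 0, 0]], [0, [-23, -3, -13], [0, 0, 0]], [0, [-27, -3.5, -13], [0, 0, 0]], [0, [-31, -4, -13], [0, 0, 0]], [0, [-35, -4.5, -13], [0, 0, 0]], [0, [-38, -5, -13], [0, 0, 0]], [0, [-38, -5, -13], [0, 0, 0]]])

```text
t: 30.2
tcp_pos: [0.4795, -0.283, 0.2684]
ee_rot: [2.301, 2.139, -0.001]
contact_force: [-0.3, 0.8, 0.6]
grip_width: 0.0855
grip_force: 0.0
```

```bash
python3 - <<'E'
from h import *
moved(pts=((.485,-.408,.06),))
s=shot("scene","s3.png");c=shot("wrist","w14.png");p,Rm,st=pose();print(p,st["joint_pos"].round(2))
a=cv2.resize(s["color"][170:280,200:310],(400,400),interpolation=cv2.INTER_CUBIC)
b=cv2.resize(c["color"],(533,400))
cv2.imwrite("pics/m1.png",cv2.resize(np.hstack([a,b]),(800,343)))
g=(.4751,-.4123,.4462)
print(go([g[0],g[1],.1025],down(g[2]+np.pi/2)))
C,S=np.cos(g[2]),np.sin(g[2])
for X,Y in((8,15),(8,-15),(-8,-15),(-8,15)): print((proj(c,[g[0]+(C*X-S*Y)/1e3,g[1]+(S*X+C*Y)/1e3,.135])*533/512*800/933+[400*800/933,0]).round())
E
```

```text
(0.485, -0.408, 0.06) mean diff 7.9 frac>40 0.082
[ 0.48053751 -0.27969928  0.26884985] [-0.53  0.12  0.28  1.74  0.    1.11]
(array([-13.27,   0.37,  16.63]), array([ 0.001, -0.   , -0.516]))
[574. 263.]
[587. 283.]
[575. 289.]
[561. 269.]
```

View pics/m1.png

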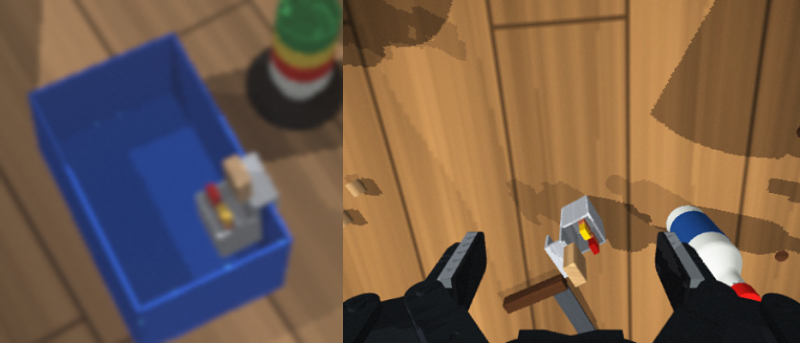

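Basket B hangs on the near rim with its box inside, and basket A is still at its fitted place. Next I'll fetch A.

carry_out(rows=[[0, [-3, 0.1, 0], [0, 0, -0.14]], [0, [-7, 0.2, 0], [0, 0, -0.28]], [0, [-11, 0.3, 0], [0, 0, -0.42]], [0, [-13.3, 0.4, 3], [0, 0, -0.516]], [0, [-13.3, 0.4, 7], [0, 0, -0.516]], [0, [-13.3, 0.4, 7], [0, 0, -0.516]], [0, [-13.3, 0.4, 7], [0, 0, -0.516]]])

```text
t: 31.05
tcp_pos: [0.4756, -0.4116, 0.1996]
ee_rot: [-1.673, -2.659, -0.001]
contact_force: [0.2, 0.7, 0.8]
grip_width: 0.0854
grip_force: 0.0
```

```bash
python3 - <<'E'
from h import *
c=shot("wrist","w15.png");p,Rm,st=pose()
g=(.4751,-.4123,.4462)
print(p,go([g[0],g[1],.1025],down(g[2]+np.pi/2)))
C,S=np.cos(g[2]),np.sin(g[2])
i=c["color"].copy()
q=np.array([proj(c,[g[0]+(C*X-S*Y)/1e3,g[1]+(S*X+C*Y)/1e3,.135]) for X,Y in((8,15),(8,-15),(-8,-15),(-8,15))])
i=cv2.resize(i,(800,600));cv2.polylines(i,[(q/.64).astype(np.int32)],True,(0,255,0),1)
cv2.imwrite("pics/w15b.png",i[150:560,150:700])
E
```

```text
[ 0.47619366 -0.41210491  0.20134098] (array([ 0.05, -0.12,  9.88]), array([0.001, 0.002, 0.001]))
```

View pics/w15b.png

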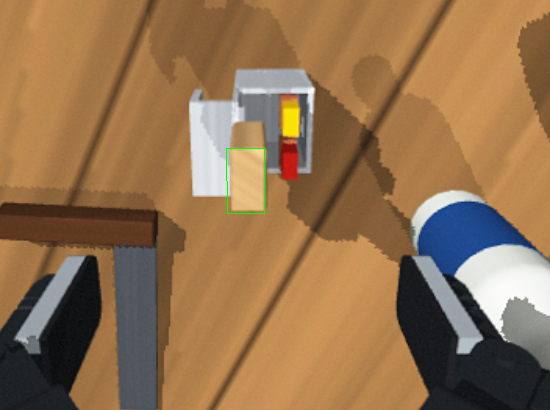

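```bash
python3 - <<'E'
from h import *
c=shot("wrist");p,Rm,_=pose()
for u,v in((562,375),(600,345)): 
    w=at(c,u*.64,v*.64,.02); print(w.round(3),(Rm.T@(w-p)).round(3))
s=shot("scene");print(at(s,278*.64,224*.64,0).round(3))
E
```

```text
[ 0.613 -0.436  0.02 ] [-0.08   0.113  0.183]
[ 0.624 -0.406  0.02 ] [-0.057  0.136  0.183]
[ 0.65 -0.42  0.  ]
```

carry_out(rows=[[0.2, [0, -0.1, 3], [0, 0, 0]], [0.2, [0, -0.1, 6], [0, 0, 0]], [0.2, [0, -0.1, 8], [0, 0, 0]], [0.2, [0, -0.1, 9.5], [0, 0, 0]], [0.2, [0, -0.1, 9.8], [0, 0, 0]], [0.5, [0, -0.1, 9.8], [0, 0, 0]], [0.9, [0, -0.1, 9.8], [0, 0, 0]], [0.9, [0, -0.1, 9.8], [0, 0, 0]], [0.9, [0, -0.1, 9.8], [0, 0, 0]], [0.9, [0, -0.1, 9.8], [0, 0, 0]], [0.9, [0, -0.1, 9.8], [0, 0, 0]]], grip_force=60)

```text
t: 32.3
tcp_pos: [0.4751, -0.4137, 0.1021]
ee_rot: [1.673, 2.656, 0.0]
contact_force: [0.5, 0.2, 5.9]
grip_width: 0.015
grip_force: 59.5
```

```bash
python3 - <<'E'
from h import *
p,_,_=pose();print(p)
print(go([.549,-.016,.267],down(1.4988)))
E
```

```text
[ 0.47506321 -0.41365512  0.10206371]
(array([ 32.64,  23.87, -16.53]), array([0.002, 0.002, 0.519]))
```

carry_out(rows=[[0.9, [0, 0, -4], [0, 0, 0]], [0.9, [0, 0, -8], [0, 0, 0]], [0.9, [0, 0, -12], [0, 0, 0]], [0.9, [0, 0, -16.5], [0, 0, 0]], [0.9, [2, 1.5, -16.5], [0, 0, 0]], [0.9, [6, 4.4, -16.5], [0, 0, 0.1]], [0.9, [10, 7.3, -16.5], [0, 0, 0.2]], [0.9, [14, 10.2, -16.5], [0, 0, 0.3]], [0.9, [18, 13.2, -16.5], [0, 0, 0.4]], [0.9, [22, 16.1, -16.5], [0, 0, 0.5]], [0.9, [26, 19, -16.5], [0, 0, 0.519]], [0.9, [30, 22, -16.5], [0, 0, 0.519]], [0.9, [32.6, 23.9, -16.5], [0, 0, 0.519]], [0.9, [32.6, 23.9, -16.5], [0, 0, 0.519]], [0.9, [32.6, 23.9, -16.5], [0, 0, 0.519]], [0.9, [32.6, 23.9, -16.5], [0, 0, 0.519]]])

```text
t: 33.9
tcp_pos: [0.549, -0.0167, 0.2657]
ee_rot: [2.301, 2.139, -0.0]
contact_force: [-0.4, -0.4, -1.5]
grip_width: 0.0151
grip_force: 59.3
```

```bash
python3 - <<'E'
from h import *
p,_,s=pose();print(p,s["grip_width"],go([.549,-.016,.1385],down(1.4988)))
E
```

```text
[ 0.54898245 -0.01670626  0.26566751] 0.015056038528104743 (array([ 0.07, -0.  , 12.72]), array([-0.   ,  0.   , -0.001]))
```

carry_out(rows=[[0.9, [0, 0, 2], [0, 0, 0]], [0.9, [0, 0, 5], [0, 0, 0]], [0.9, [0, 0, 8], [0, 0, 0]], [0.9, [0, 0, 10], [0, 0, 0]], [0.9, [0, 0, 11.5], [0, 0, 0]], [0.9, [0, 0, 12.4], [0, 0, 0]], [0.9, [0, 0, 12.7], [0, 0, 0]], [0.9, [0, 0, 12.7], [0, 0, 0]]])

```text
t: 34.7
tcp_pos: [0.5494, -0.0163, 0.1393]
ee_rot: [2.3, 2.139, 0.001]
contact_force: [0.3, 0.2, -2.3]
grip_width: 0.0151
grip_force: 59.2
```

carry_out(rows=[[0.9, [0, 0, 0.1], [0, 0, 0]], [0.9, [0, 0, 0.1], [0, 0, 0]], [0.7, [0, 0, 0.1], [0, 0, 0]], [0.4, [0, 0, 0.1], [0, 0, 0]], [0.3, [0, 0, 0.1], [0, 0, 0]], [0.3, [0, 0, 0.1], [0, 0, 0]], [0.3, [0, 0, -3], [0, 0, 0]], [0.3, [0, 0, -7], [0, 0, 0]], [0.3, [0, 0, -11], [0, 0, 0]], [0.2, [-3, 0, -15], [0, 0, 0]], [0.1, [-7, 0, -16], [0, 0, 0]], [0, [-11, 0, -16], [0, 0, 0]], [0, [-13, 0, -16], [0, 0, 0]], [0, [-13, 0, -16], [0, 0, 0]], [0, [-13, 0, -16], [0, 0, 0]]])

```text
t: 36.2
tcp_pos: [0.5397, -0.1457, 0.2988]
ee_rot: [-2.301, -2.138, -0.001]
contact_force: [-0.3, 0.1, -0.4]
grip_width: 0.0854
grip_force: 0.0
```

```bash
python3 - <<'E'
from h import *
c=shot("wrist","w16.png");s=shot("scene","s4.png");d=shot("side","d4.png")
p,_,_=pose();print(p)
def hsv(i):return cv2.cvtColor(i["color"],cv2.COLOR_BGR2HSV)
# hung check: yellow / red brush tops vs. prediction (x20,y+-11,z.085 of basket -> z +.036 hung)
for n,g in(("B",(.556,.0955,-.07)),("A",(.5485,-.0165,-.07))):
  C,S=np.cos(g[2]),np.sin(g[2])
  for col,Y in(("yellow",11),("red",-11)):
    P=[g[0]+(C*20-S*Y)/1e3,g[1]+(S*20+C*Y)/1e3,.121]
    for nm,q in(("wrist",c),("scene",s),("side",d)):
      u=proj(q,P); m=cupmask(q,col); m=cv2.bitwise_and(m,cv2.circle(np.zeros_like(m),tuple(u.astype(int).tolist()),22,255,-1)) if 0<=u[0]<512 and 0<=u[1]<384 else m*0
      yx=np.argwhere(m); print(n,col,nm,u.round(),yx.mean(0)[::-1].round() if len(yx) else None,len(yx))
for k in("white","red","yellow","green"):
  i=["white","red","yellow","green"].index(k); print(k,fitcup(d,k,(.403,-.022),.004+.028*i)[0])
E
```

```text
[ 0.53983836 -0.14470813  0.29889441]
B yellow wrist [ 280. -172.] None 0
B yellow scene [272. 236.] [272. 239.] 5
B yellow side [192. 213.] [191. 216.] 11
B red wrist [ 279. -132.] None 0
B red scene [268. 230.] [268. 232.] 15
B red side [198. 209.] None 0
A yellow wrist [277.   8.] [279.   8.] 194
A yellow scene [255. 205.] None 0
A yellow side [222. 192.] [222. 195.] 7
A red wrist [277.  36.] [278.  37.] 265
A red scene [251. 200.] [251. 202.] 15
A red side [228. 189.] None 0
white [ 0.4071 -0.0347]
red [ 0.4032 -0.0221]
yellow [ 0.3995 -0.0242]
green [ 0.4043 -0.0268]
```

```bash
python3 - <<'E'
from h import *
moved("scene0.png",pts=((.65,-.42,.08),(.705,.37,.02),(.65,.475,.02)))
print(order.sign_off())
E
```

```text
(0.65, -0.42, 0.08) mean diff 15.7 frac>40 0.156
(0.705, 0.37, 0.02) mean diff 2.1 frac>40 0.0
(0.65, 0.475, 0.02) mean diff 2.3 frac>40 0.0
the job is handed in; nothing more can be done
None
```

The job is handed in: the four cups present are nested upright on the mat, and then both baskets were hung on the tub's near rim, box inside. The scene picture near the bottle differed somewhat from the start, probably the arm's shadow (not checked), and the try square was not compared at the end.

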